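# Zero the loupe on two test studs and hold it in focus over a bearing

## Robot

A 6-joint arm with a two-finger parallel gripper is mounted at the origin on a cart in front of the work surface, level with it; the furniture and walls round the work are solid. World frame = base frame: x ahead of the robot, y to its left, z up, the work surface at z = 0. Lengths are in m, angles in rad, forces in N, time in s.
With the tool pointing down it reaches from about 0.35 to 0.85 m from the base axis. Payload 8.1 kg.
Tool frame: the origin (TCP) lies between the finger pads; the fingertips stand 14 mm ahead of it and the grasp point (between the pads) lies 5 mm behind it (robot.tip_reach is the z of the fingertips in the tool frame, in m); z points along the fingers, y is the line along which they close (so a half turn about z gives the same grasp; the last joint's range is limited). The gripper opens to 93 mm and grips with 3 to 60 N. Pads are 15 mm wide; open, the fingers measure 128 mm over their backs; the gripper's body (75 mm by 188 mm) begins 65 mm behind the grasp point.
Start: joints at [-1.248, 0.13, 1.488, -0, 1.523, -0.085], TCP at [0.238, -0.551, 0.212] pointing down, gripper open.
Joint ranges: [-2.96, 2.96], [-0.89, 2.26], [0.02, 2.5], [-1.34, 4.48], [0, 2.73], [-2.66, 2.66]. Speed limits (rad/s): [2.39, 2.39, 2.79, 3.14, 3.14, 3.14].

## Interface

Orientations are given as a rotation vector (axis times angle).
In Python, from plant import robot gives the robot as it stands. The module is installed in compiled form; this text tells all that it offers.
- The arm moves only by the shell command python3 -m handwheel 'ROWS' [FORCE]. ROWS is JSON, a list of rows, each a list of 7 numbers: the closure, from -1 (fully open) to 1 (shut), then the shift along the tool's x, y, z each as a share of 100 cm, from -1 to 1, then the turn, a rotation vector about the tool's x, y, z each as a share of 180 degrees, from -1 to 1. In form: [[grip, tx, ty, tz, rx, ry, rz], ...]. A call has 1 to 20 rows; each row is the pose to reach, as a shift and turn from the pose commanded when the call began, along the tool's axes at that moment, turning the shorter way round; what a row does not reach only later rows make up. A row lasts 1/8 s, in which the tool goes at most 62.5 mm and 10.7 degrees, less where a joint would pass 70% of its speed; a pose out of reach is approached as far as the arm can. A call with a number of a shift or a turn outside -1 to 1 is refused whole. A call with a gripper value outside its range is refused whole. The fingers move at their own pace and stop on an object; FORCE is the grip in N (left out, the last holds). Time passes only in rows, so rows that repeat a pose let the fingers close. It gives the time, the measured TCP pose, the force, the opening and the grip force at its end, in the units of the state.
- robot.read_state(): the state, without advancing time (a new reading comes with each control period).
- robot.read_camera(name): name is "side" or "top" or "wrist"; returns a dict with "frame" (400x640x3 uint8, red, green, blue), "fx", "fy", "cx", "cy" (pixels), "rvec" (rotation vector, rad) and "tvec" (3), from world to camera coordinates, as OpenCV has them; the wrist camera has in their place "T_tool_cam" (4x4, takes a point from camera to tool coordinates, whose origin is the TCP and whose axes are the flange's). Camera axes: x right, y down, z forward; pixel columns grow to the right and rows downward; lengths in m; the calibration is good to about 2 mm. The wrist camera is an equidistant fisheye: a pixel r from the principal point sees the ray r / f radians off the axis. A picture is of the moment at which its call begins: read the wrist's pose just before it. There is no depth.
- robot.close_job(): hands the job in; it is judged then, once.
Trained networks look in a picture, given as the dict that the camera call returned (one of the last four; its "shot" number tells which), for a name from the list of things; names that differ only in an ending like _2 or _b are one class to them, and where a whole thing is asked for, a point or a joint stands for the part that bears it (a point fixed in the world has none). Each returns a list of dicts, best first, with "conf" (0 to 1); they miss things now and then, are a little off and sometimes report something else, mostly with a low value. They report only what shows in the picture. A call takes as long as a camera call. They do not tell look-alikes from the thing itself.
- robot.regions_of(picture, name): "mask" (400x640 bool, what is visible of it) and "rect" ([left, top, right, bottom] in pixels, round what is visible of it).
The state is a dict: "t": time; "q": joint angles; "dq": joint speeds; "joint_torque": joint torques, N m; "tool_pos": TCP position; "orientation": TCP orientation; "force": force on the tool from outside, world axes, zero at the start; "wrist_torque": the same for the moment, N m; "opening": finger opening in m; "gripper_force": force on a finger pad.
Only numpy, scipy, OpenCV 4.12 (cv2) and the standard library are available. Lean on these libraries where they do the work, as an engineer would, in place of code of your own. Each camera call takes 0.05 s, during which the arm holds its last target. There are 200 camera calls.

## Task

Take the loupe by its upright grip out of its stand and zero it: press the tip of its pin gently down onto the low test stud and then onto the tall one, each until the stud gives by about half its travel. Then hold the lens level and centred over the small ring bearing on the inspection base, with the lens at the height shown by the pointer on the height post. Finish while still holding the loupe there, motionless and touching nothing else; leave the bearing, the pointer and the other parts on the bench where they are.

Things in the scene. Friction and masses are not known exactly. Their poses are not given: they have to be found in the camera images.
- loupe: Loupe, about 0.14 kg: black square upright grip (20 x 20 mm, 43 to 123 mm above the origin, faces square to x and y; cap to 126), round collar below (36 mm wide, 35 to 43 mm), steel pin 7 mm thick below that, and an arm to a lens in a ring (56 mm wide, 8 mm thick). Origin: the pin's tip; z up the grip; x level from grip to lens. At first its pin is in the stand's hole, collar on top.
- lens_center (a point): Centre of the loupe's lens, halfway through its thickness (75 mm from the grip's axis, 43 mm above the pin's tip). Axes as the loupe.
- pin_tip (a point): Tip of the loupe's pin (its lower end).
- loupe_stand: Grey block 70 x 60 x 45 mm, fixed to the bench, with one upright hole 14 mm wide and 41 mm deep in the middle of its top, in which the loupe's pin stands 35 mm deep; lift the loupe straight up at least 40 mm to clear it. Origin: centre of its underside.
- test_block: Steel block 50 x 112 x 16 mm, fixed to the bench, with two upright sprung brass studs 64 mm apart: the low one at y = +32 mm of the block, its top 30 mm above the bench; the tall one on a sleeve at y = -32 mm, its top 52 mm above the bench. Origin: centre of its underside.
- low_stud_top (a point): Centre of the flat round top (22 mm diameter) of the low stud; it sinks with the stud.
- tall_stud_top (a point): Centre of the flat round top (22 mm diameter) of the tall stud; it sinks with the stud.
- low_stud (a joint): How far the low stud is pressed down, m: 0 at rest, 0.008 at its stop. Spring: 1.2 N to start it, 3.6 N at 4 mm, 6 N at the stop; it springs back.
- tall_stud (a joint): The same for the tall stud.
- inspection_base: Steel plate 150 x 110 x 8 mm, fixed to the bench, with an aluminium height post (11 mm diameter, top 140 mm above the bench) at x = +75 mm. Origin on the underside below the spot where the bearing lies (within a few mm); x from there to the post; the plate runs from x = -53 to +97 mm.
- pointer_tip (a point): Tip of the dark pointer blade (3 mm thick, 10 mm wide) that sticks out 16 mm from a sliding collar on the height post towards the bearing, 48 mm from the bearing spot. The middle of its thickness is the focal height, 80 to 115 mm above the bench. The collar slides on the post and stays put unless pushed with over 4 N.
- ring_bearing: Thin steel ring bearing, 34 mm diameter, 7 mm high, lying loose on the inspection base: the part to look at. Origin: centre of its underside, 8 mm above the bench.
- core: Bystander: slotted laminated steel core, 45 mm diameter, 31 mm high, standing on the bench. Origin: centre of its underside.
- plug: Bystander: plain aluminium press plug, 39 mm diameter, 33 mm high, standing on the bench. Origin: centre of its underside.
- rotor: Bystander: copper rotor sleeve, 58 mm diameter, 35 mm high, standing on the bench. Origin: centre of its underside.
Mind the look-alikes: they are no part of the job. Leave any pink, red or turquoise look-alike of the loupe_stand alone.

How it is judged:
On the way, in this order (a step that is already met when the one before it is completed fails the run):
1. the loupe's pin presses the low stud down by at least 2.5 mm (value of joint low_stud above 0.0025 m and value of joint tall_stud below 0.0015 m and distance between pin_tip and low_stud_top below 0.012 m and contact force between loupe and test_block above 0.5 N), for 0.1 s.
2. then the loupe's pin presses the tall stud down by at least 2.5 mm (value of joint tall_stud above 0.0025 m and value of joint low_stud below 0.0015 m and distance between pin_tip and tall_stud_top below 0.012 m and contact force between loupe and test_block above 0.5 N), for 0.1 s.
At the end, for the whole second after the job is handed in: Held still, level within 0.1 rad; lens centre within 9 mm of the bearing's centre seen from above and 6 mm of the pointer's height; loupe touches no base, bearing, test block or stand; bearing within 10 mm and pointer within 5 mm of where they were (horizontal distance between lens_center and ring_bearing below 0.009 m and z of lens_center in the frame of pointer_tip between -0.006 and 0.006 m and angle between loupe's own z axis and vertical below 0.1 rad and linear speed of loupe below 0.02 m/s and angular speed of loupe below 0.15 rad/s and contact force between the fingers and loupe above 1 N and contact force between loupe and inspection_base below 0.2 N and contact force between loupe and ring_bearing below 0.2 N and contact force between loupe and test_block below 0.2 N and contact force between loupe and loupe_stand below 0.2 N and distance of ring_bearing from where it was at the start of the episode below 0.01 m and distance of pointer_tip from where it was at the start of the episode below 0.005 m); the arm keeps its last pose, push and grip.
It fails at once if the loupe is pressed on the test block with more than 25 N (contact force between loupe and test_block above 25 N).
It fails at once if the laminated core is pushed away (distance of core from where it was at the start of the episode above 0.02 m).
It fails at once if the press plug is pushed away (distance of plug from where it was at the start of the episode above 0.02 m).
It fails at once if the copper rotor is pushed away (distance of rotor from where it was at the start of the episode above 0.02 m).
It also fails if it takes over 51 s, if anything falls off the work surface, if the arm or the gripper's body presses on something with over 40 N, if the wrist force passes 120 N, or if a joint passes its speed limit or range.

## Working session

There is one attempt and no reset: what is moved stays moved. The work goes in short steps, Python scripts to look and compute and a shell command to move; the robot and the scene stay as the last step left them, time stands still between calls to the robot, and variables do not carry over. Pictures are saved under pics/ and viewed, at most 10 in all, crops included, and the job is handed in when it is done.

```bash
mkdir -p pics; cat > h.py <<'E'
import numpy as np, cv2
from plant import robot
def ray(c,px,T=None):
    px=np.array(px,float).reshape(-1,2)
    x=(px[:,0]-c['cx'])/c['fx'];y=(px[:,1]-c['cy'])/c['fy']
    R,_=cv2.Rodrigues(np.array(c['rvec'],float));t=np.array(c['tvec'],float).ravel()
    return -R.T@t,(R.T@np.stack([x,y,np.ones_like(x)])).T
def at_z(c,px,z):
    o,d=ray(c,px); return o+d*((z-o[2])/d[:,2:])
def proj(c,P):
    return cv2.projectPoints(np.array(P,float).reshape(-1,3),np.array(c['rvec'],float),np.array(c['tvec'],float),np.array([[c['fx'],0,c['cx']],[0,c['fy'],c['cy']],[0,0,1.]]),None)[0].reshape(-1,2)
def save(c,n,box=None,s=1):
    f=c['frame'][:,:,::-1]
    if box: f=f[box[1]:box[3],box[0]:box[2]]
    cv2.imwrite('pics/'+n,cv2.resize(f,None,fx=s,fy=s,interpolation=cv2.INTER_CUBIC))
E
python3 - <<'E'
from h import *
np.set_printoptions(precision=3,suppress=True)
s=robot.read_state();print(s['t'],s['tool_pos'],s['orientation'])
for n in('top','side'):
    c=robot.read_camera(n);save(c,n+'0.png')
    print(n,ray(c,[c['cx'],c['cy']]))
    for k in['loupe','loupe_stand','test_block','inspection_base','ring_bearing','pointer_tip','core','plug','rotor','low_stud','tall_stud']:
        for r in robot.regions_of(c,k)[:4]:
            ys,xs=np.nonzero(r['mask']); print(k,round(r['conf'],2),np.array(r['rect']).astype(int),xs.mean().round(1),ys.mean().round(1))
E
```

```text
0.0 [ 0.238 -0.55   0.211] [-3.075 -0.636  0.   ]
top (array([0.424, 0.037, 1.274]), array([[ 0.123, -0.014, -0.992]]))
loupe 0.68 [292 185 337 214] 313.4 200.0
loupe 0.17 [315 193 344 223] 330.2 210.4
loupe_stand 0.89 [163 233 199 266] 180.7 249.4
loupe_stand 0.84 [294 238 324 273] 308.4 254.2
loupe_stand 0.65 [312 192 344 225] 328.3 210.2
loupe_stand 0.55 [230 155 261 191] 248.6 173.9
test_block 0.9 [212 230 254 247] 232.7 238.7
inspection_base 0.82 [388 198 446 265] 418.1 228.6
ring_bearing 0.44 [415 233 422 233] 418.0 233.7
pointer_tip 0.64 [412 200 425 218] 416.8 209.3
core 0.56 [252 126 266 142] 259.7 134.6
core 0.52 [294 186 334 215] 312.8 199.3
plug 0.47 [357 141 375 153] 366.5 148.7
rotor 0.76 [294 132 316 157] 305.6 143.1
rotor 0.51 [313 192 345 227] 328.9 210.1
low_stud 0.57 [220 237 227 237] 219.3 239.3
tall_stud 0.61 [237 234 245 241] 241.5 237.9
side (array([ 0.546, -1.099,  1.033]), array([[ 0.032,  0.766, -0.642]]))
loupe 0.66 [309 198 329 223] 316.6 208.7
loupe_stand 0.93 [268 141 291 171] 279.3 152.9
loupe_stand 0.84 [257 206 286 232] 272.0 216.3
loupe_stand 0.64 [246 231 278 257] 262.4 245.2
loupe_stand 0.56 [298 215 327 243] 311.9 228.9
test_block 0.91 [278 169 298 192] 287.3 179.1
inspection_base 0.73 [260 254 328 326] 296.3 295.6
ring_bearing 0.58 [305 196 331 223] 316.5 209.4
core 0.6 [369 179 381 197] 374.1 188.1
plug 0.5 [364 246 375 262] 373.0 253.3
rotor 0.65 [364 202 381 217] 371.8 211.6
low_stud 0.22 [360 203 380 216] 372.1 211.5
```

View pics/top0.png

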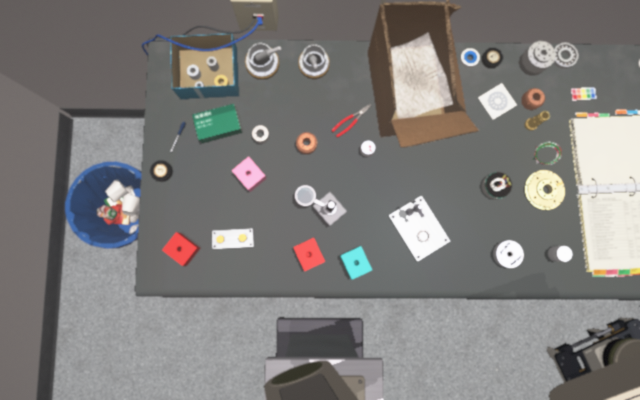

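View pics/side0.png

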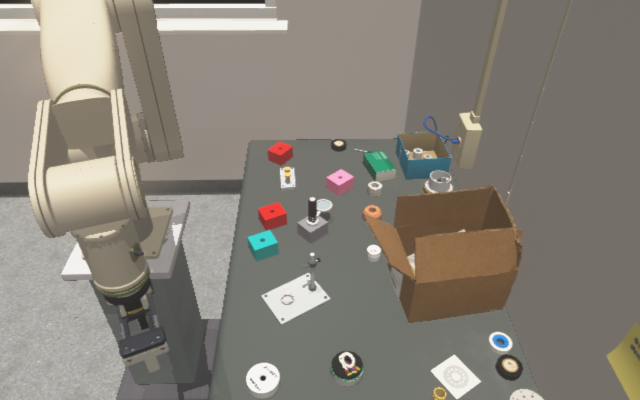

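The top view shows the grey stand with the loupe grip at (330,208) and its lens at (305,196). Look-alike blocks without a loupe are red (180,249), red (308,254), turquoise (357,263) and pink (248,173). I choose the grey one and check it in a crop. The test block is at (233,239) and the base at (418,228), with the bearing near (423,236). In the side view the grip is at (312,208) and the base at (296,297).

```bash
python3 - <<'E'
from h import *
np.set_printoptions(precision=3,suppress=True)
c=robot.read_camera('top');print(c['fx'])
d=robot.read_camera('side');print(d['fx'])
for n,p,z in [('lens',(305,196),.053),('stand',(328.3,210.2),.03),('block',(232.7,238.7),.016),('lowstud?',(220,239),.03),('tall?',(245,238),.052),('bearing',(422.5,236),.015),('base corner',(388,213),.008),('core',(259.7,134.6),.03),('rotor',(305.6,143.1),.035),('plug',(366.5,148.7),.033)]:
    print(n,at_z(c,p,z)[0])
for n,p,z in [('lens',(324,206),.053),('stand',(312,229),.03),('block',(287,179),.016),('bearing',(287,299.5),.015)]: print('side',n,at_z(d,p,z)[0])
w=robot.read_camera('wrist');print(w['T_tool_cam'],w['fx'],w['cx'],w['cy'])
a=c['frame'][160:290,160:470,::-1];a=cv2.resize(a,(775,325),interpolation=2)
b=d['frame'][140:330,230:400,::-1];b=cv2.resize(b,None,fx=1.42,fy=1.42,interpolation=2)
o=np.zeros((600,780,3),np.uint8);o[:325,:775]=a;o[328:328+b.shape[0],:b.shape[1]]=b
cv2.imwrite('pics/crop1.png',o)
E
```

```text
456.1314282193602
489.04614811605086
lens [0.586 0.055 0.053]
stand [ 0.551 -0.009  0.03 ]
block [0.471 0.252 0.016]
lowstud? [0.469 0.284 0.03 ]
tall? [0.472 0.213 0.052]
bearing [ 0.483 -0.271  0.015]
base corner [ 0.547 -0.177  0.008]
core [0.761 0.184 0.03 ]
rotor [0.737 0.055 0.035]
plug [ 0.724 -0.115  0.033]
side lens [0.592 0.049 0.053]
side stand [ 0.553 -0.029  0.03 ]
side block [0.471 0.238 0.016]
side bearing [ 0.484 -0.281  0.015]
[[-0.001 -0.969 -0.247  0.068]
 [ 1.    -0.001  0.002  0.001]
 [-0.002 -0.247  0.969 -0.174]
 [ 0.     0.     0.     1.   ]] 309.70691628693146 323.56219642705656 200.9846487527148
```

View pics/crop1.png

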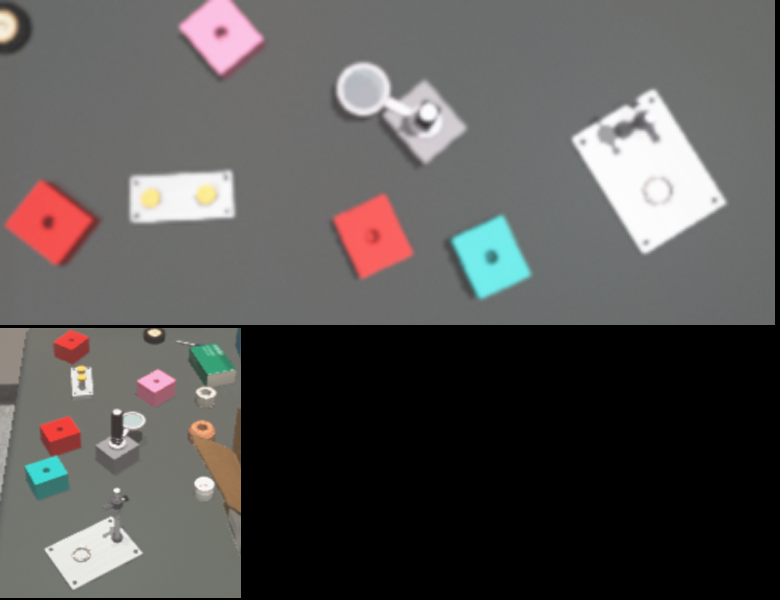

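The crop confirms it: the grey block holds the loupe with its black grip, and the lens points to about yaw 60°. On the test block the low stud is at crop (150,198) and the tall one at (206,195). The bearing is at crop (657,190). Next I move over the base for a close look.

```bash
python3 -m handwheel '[[-1,0.29,-0.145,-0.09,0,0,0],[-1,0.29,-0.145,-0.09,0,0,0],[-1,0.29,-0.145,-0.09,0,0,0],[-1,0.29,-0.145,-0.09,0,0,0],[-1,0.29,-0.145,-0.09,0,0,0],[-1,0.29,-0.145,-0.09,0,0,0],[-1,0.29,-0.145,-0.09,0,0,0],[-1,0.29,-0.145,-0.09,0,0,0]]' 40
cat >> h.py <<'E'
from scipy.spatial.transform import Rotation as Ro
def wrist():
    s=robot.read_state();c=robot.read_camera('wrist')
    T=np.eye(4);T[:3,:3]=Ro.from_rotvec(s['orientation']).as_matrix();T[:3,3]=s['tool_pos']
    c['W']=T@np.array(c['T_tool_cam']);return s,c
def w_z(c,px,z):
    px=np.array(px,float).reshape(-1,2)
    a=(px[:,0]-c['cx'])/c['fx'];b=(px[:,1]-c['cy'])/c['fy'];r=np.hypot(a,b)
    k=np.where(r>1e-9,np.sin(r)/np.maximum(r,1e-9),1)
    d=np.stack([a*k,b*k,np.cos(r)],1)@c['W'][:3,:3].T;o=c['W'][:3,3]
    return o+d*((z-o[2])/d[:,2:])
def w_proj(c,P):
    P=np.array(P,float).reshape(-1,3);q=(P-c['W'][:3,3])@c['W'][:3,:3]
    n=np.hypot(q[:,0],q[:,1]);th=np.arctan2(n,q[:,2])
    return np.stack([c['cx']+c['fx']*th*q[:,0]/n,c['cy']+c['fy']*th*q[:,1]/n],1)
E
python3 - <<'E'
from h import *
np.set_printoptions(precision=4,suppress=True)
s,c=wrist();save(c,'w1.png');print(s['t'],s['tool_pos'],s['orientation'])
for k in['ring_bearing','inspection_base','pointer_tip','loupe']:
    for r in robot.regions_of(c,k)[:2]:
        ys,xs=np.nonzero(r['mask']); print(k,round(r['conf'],2),np.array(r['rect']).astype(int),xs.mean().round(1),ys.mean().round(1),w_z(c,[xs.mean(),ys.mean()],.015))
E
```

```text
t: 2.35
tool_pos: [0.4462, -0.3032, 0.3014]
orientation: [-3.076, -0.636, 0.001]
force: [0.6, 0.3, 0.2]
opening: 0.0927
gripper_force: 0.0
2.35 [ 0.4462 -0.3032  0.3014] [-3.0764 -0.6358  0.0011]
ring_bearing 0.61 [307 128 329 150] 314.6 142.1 [[ 0.4782 -0.2771  0.015 ]]
ring_bearing 0.2 [274  58 358 175] 315.1 120.8 [[ 0.5077 -0.2654  0.015 ]]
inspection_base 0.82 [273  59 360 175] 315.0 120.4 [[ 0.5082 -0.2651  0.015 ]]
pointer_tip 0.94 [299  60 315  99] 306.9 81.4 [[ 0.5573 -0.231   0.015 ]]
loupe 0.77 [129   0 184  44] 156.2 21.1 [[0.5731 0.0498 0.015 ]]
```

View pics/w1.png

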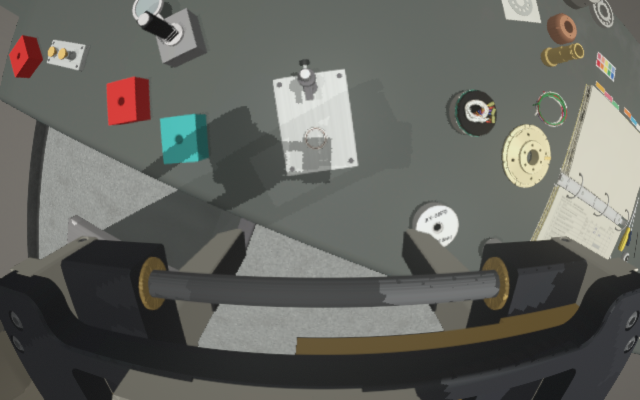

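The wrist view shows the base with the bearing at about (318,139). The post is at (305,75), and the loupe is top left with its grip at (155,27). Before grasping, I tilt the camera to see the pointer's height.

```bash
python3 -m handwheel '[[-1,-0.08,0,0.1,0,0.222,0],[-1,-0.08,0,0.1,0,0.222,0],[-1,-0.08,0,0.1,0,0.222,0],[-1,-0.08,0,0.1,0,0.222,0],[-1,-0.08,0,0.1,0,0.222,0],[-1,-0.08,0,0.1,0,0.222,0],[-1,-0.08,0,0.1,0,0.222,0]]'
python3 - <<'E'
from h import *
np.set_printoptions(precision=4,suppress=True)
s,c=wrist();print(s['t'],s['tool_pos'],s['orientation'],s['q'])
b=np.array([.4795,-.276,.015]);p=w_proj(c,[b])[0];print(p,c['W'][:3,3])
for k in['ring_bearing','inspection_base','pointer_tip']:
    for r in robot.regions_of(c,k)[:2]:
        R=np.array(r['rect']);m=(R[:2]+R[2:])/2; print(k,round(r['conf'],2),R.astype(int),w_z(c,m,.0115))
x0,y0=np.clip((p-[100,130]).astype(int),0,[440,200]);print(x0,y0);save(c,'w2.png',(x0,y0,x0+200,y0+150),4)
E
```

```text
t: 3.48
tool_pos: [0.3741, -0.3345, 0.2029]
orientation: [-2.772, -0.577, -1.005]
force: [0.4, -0.7, 1.0]
opening: 0.0935
gripper_force: 0.0
3.475 [ 0.3741 -0.3345  0.2029] [-2.7721 -0.5772 -1.0054] [-1.3531 -0.1974  1.9906  0.6816  1.5192 -0.29  ]
[312.7333 197.9524] [ 0.3202 -0.3588  0.3808]
ring_bearing 0.66 [301 186 329 209] [[ 0.4827 -0.2782  0.0115]]
inspection_base 0.76 [272  78 364 237] [[ 0.5423 -0.2565  0.0115]]
pointer_tip 0.83 [299  95 317 117] [[ 0.627  -0.201   0.0115]]
212 67
```

View pics/w2.png

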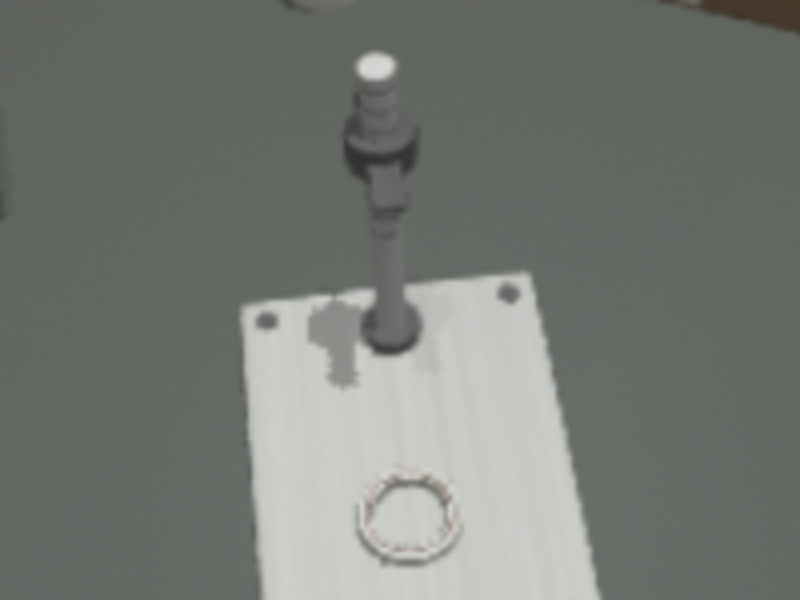

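The crop shows the bearing at crop (410,516), the post top at (376,68) and the post foot at (390,328). The blade's near end is at crop (388,210).

```bash
python3 - <<'E'
from h import *
from scipy.optimize import brentq
np.set_printoptions(precision=4,suppress=True)
s,c=wrist()
f=lambda u,v:[212+u/4,67+v/4]
b=w_z(c,f(410,516),.0115)[0];t=w_z(c,f(376,68),.14)[0];q=w_z(c,f(390,325),.010)[0]
print('bearing',b,'post top',t,'foot',q)
cs=[w_z(c,f(*p),.008)[0] for p in[(241,304),(530,273),(267,321),(508,293)]];print(np.array(cs))
e=cs[1]-cs[0];n=np.array([-e[1],e[0],0])/np.linalg.norm(e);print('edge len',np.linalg.norm(e),'plate yaw',np.degrees(np.arctan2(n[1],n[0])))
for post in (t,q,(t+q)/2):
    tip=post[:2]-.027*n[:2]
    for z in np.arange(.08,.116,.005): pass
    g=lambda z:(w_z(c,f(388,210),z)[0][:2]-tip)@n[:2]
    print('pointer z',brentq(g,.03,.2),tip)
E
```

```text
bearing [ 0.4845 -0.2756  0.0115] post top [ 0.551  -0.2381  0.14  ] foot [ 0.5533 -0.2366  0.01  ]
[[ 0.5418 -0.1802  0.008 ]
 [ 0.5979 -0.2742  0.008 ]
 [ 0.5386 -0.1931  0.008 ]
 [ 0.5856 -0.2701  0.008 ]]
edge len 0.10940274438610136 plate yaw 30.835886109059306
pointer z 0.10901554286979676 [ 0.5278 -0.2519]
pointer z 0.105789063337471 [ 0.5302 -0.2504]
pointer z 0.10740230310363379 [ 0.529  -0.2512]
```

```bash
cat >> h.py <<'E'
def go(p,yaw):
    "share numbers for target p, tool down with tool x at yaw deg"
    s=robot.read_state();R=Ro.from_rotvec(s['orientation']);a=np.radians(yaw)
    G=np.array([[np.cos(a),np.sin(a),0],[np.sin(a),-np.cos(a),0],[0,0,-1]])
    return R.inv().apply(np.array(p)-s['tool_pos']),(R.inv()*Ro.from_matrix(G)).as_rotvec()/np.pi
E
python3 - <<'E'
from h import *
np.set_printoptions(precision=4,suppress=True)
print(*go([.62,-.05,.26],150)); print(*go([.45,-.2,.30],150))
E
```

```text
[ 0.2971 -0.1626  0.1731] [ 0.2431 -0.1221 -0.6688]
[ 0.1573 -0.0926  0.0041] [ 0.2431 -0.1221 -0.6688]
```

```bash
python3 -m handwheel '[[-1,0.297,-0.163,0.173,0.243,-0.122,-0.669],[-1,0.297,-0.163,0.173,0.243,-0.122,-0.669],[-1,0.297,-0.163,0.173,0.243,-0.122,-0.669],[-1,0.297,-0.163,0.173,0.243,-0.122,-0.669],[-1,0.297,-0.163,0.173,0.243,-0.122,-0.669],[-1,0.297,-0.163,0.173,0.243,-0.122,-0.669],[-1,0.297,-0.163,0.173,0.243,-0.122,-0.669],[-1,0.297,-0.163,0.173,0.243,-0.122,-0.669],[-1,0.297,-0.163,0.173,0.243,-0.122,-0.669],[-1,0.297,-0.163,0.173,0.243,-0.122,-0.669],[-1,0.297,-0.163,0.173,0.243,-0.122,-0.669],[-1,0.297,-0.163,0.173,0.243,-0.122,-0.669],[-1,0.297,-0.163,0.173,0.243,-0.122,-0.669],[-1,0.297,-0.163,0.173,0.243,-0.122,-0.669],[-1,0.297,-0.163,0.173,0.243,-0.122,-0.669],[-1,0.297,-0.163,0.173,0.243,-0.122,-0.669],[-1,0.297,-0.163,0.173,0.243,-0.122,-0.669]]'
python3 - <<'E'
from h import *
np.set_printoptions(precision=4,suppress=True)
s,c=wrist();print(s['q'],c['W'][:3,3])
for k in['loupe','loupe_stand','test_block','low_stud','tall_stud']:
    for r in robot.regions_of(c,k)[:3]:
        R=np.array(r['rect']);m=(R[:2]+R[2:])/2; print(k,round(r['conf'],2),R.astype(int),w_z(c,m,.04)[0],r['mask'].sum())
print(w_proj(c,[[.552,-.012,.136],[.552,-.012,.045],[.589,.052,.053],[.469,.284,.03],[.472,.216,.052]]))
save(c,'w3.png',(80,0,560,240),1.66)
E
```

```text
t: 5.85
tool_pos: [0.6195, -0.0509, 0.26]
orientation: [0.817, 3.033, 0.002]
force: [1.1, 0.5, 0.7]
opening: 0.0933
gripper_force: 0.0
[-0.1652  0.1735  1.3537  0.0014  1.614  -1.2098] [ 0.5603 -0.0182  0.4344]
loupe 0.83 [312  90 406 134] [0.5715 0.0281 0.04  ] 2395
loupe 0.64 [142 164 166 188] [ 0.4942 -0.2609  0.04  ] 239
loupe_stand 0.87 [460  76 525 137] [0.6497 0.2026 0.04  ] 2444
loupe_stand 0.76 [279   3 349  53] [0.4471 0.0343 0.04  ] 2493
loupe_stand 0.61 [292  85 357 149] [ 0.5549 -0.013   0.04  ] 1836
test_block 0.64 [419   2 473  20] [0.5026 0.2074 0.04  ] 584
[[324.8321 112.4172]
 [324.5447 114.916 ]
 [384.572  115.6748]
 [471.1224 -21.2547]
 [442.6312 -12.3516]]
```

View pics/w3.png

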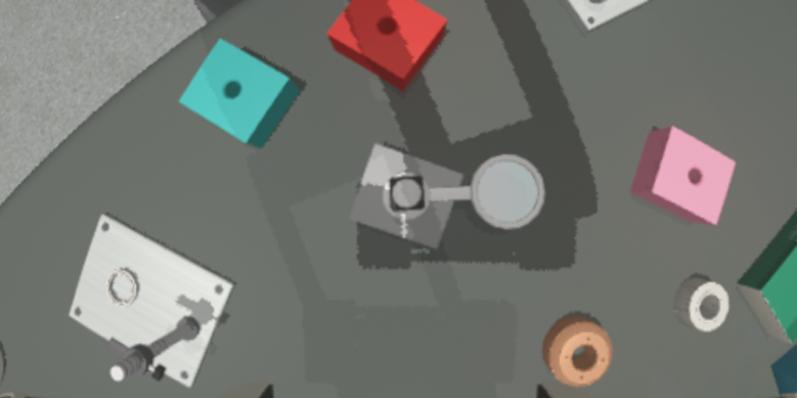

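The crop shows the grip cap at crop (407,192), full (325.2,115.7), and the lens centre at crop (508,191), full (386,115). The stand is grey. The pointer blade is seen from the opposite side at crop (160,372).

```bash
python3 - <<'E'
from h import *
np.set_printoptions(precision=4,suppress=True)
s,c=wrist()
g=w_z(c,[325.2,115.7],.136)[0];gc=w_z(c,[325.2,116.],.045)[0];l=w_z(c,[386,115.2],.053)[0]
print(g,gc,l,np.linalg.norm((l-g)[:2]),np.degrees(np.arctan2(*(l-g)[1::-1])))
for r in robot.regions_of(c,'loupe')[:1]:
    ys,xs=np.nonzero(r['mask']&(np.arange(640)[None]>363));print(xs.mean(),ys.mean(),(xs.max()+364)/2,(ys.min()+ys.max())/2)
print('bearing',w_z(c,[80+123.5/1.66,287/1.66],.0115)[0])
print(*go([g[0],g[1],.20],150),go([g[0],g[1],.111],150)[0])
E
```

```text
[ 0.5549 -0.013   0.136 ] [ 0.5536 -0.0117  0.045 ] [0.5893 0.0542 0.053 ] 0.07545701997341493 62.93044015067622
385.10019775873434 115.13052076466711 385.5 115.0
bearing [ 0.4855 -0.2746  0.0115]
[ 0.0747 -0.0001  0.06  ] [ 0.0004 -0.     -0.0004] [ 0.0747 -0.0002  0.149 ]
```

```bash
python3 -m handwheel '[[-1,0.0755,0.0005,0.06,0,0,-0.014],[-1,0.0755,0.0005,0.06,0,0,-0.014],[-1,0.0755,0.0005,0.06,0,0,-0.014],[-1,0.0755,0.0005,0.095,0,0,-0.014],[-1,0.0755,0.0005,0.125,0,0,-0.014],[-1,0.0755,0.0005,0.155,0,0,-0.014],[-1,0.0755,0.0005,0.155,0,0,-0.014],[0.2,0.0755,0.0005,0.155,0,0,-0.014],[0.6,0.0755,0.0005,0.155,0,0,-0.014],[1,0.0755,0.0005,0.155,0,0,-0.014],[1,0.0755,0.0005,0.155,0,0,-0.014],[1,0.0755,0.0005,0.155,0,0,-0.014],[1,0.0755,0.0005,0.155,0,0,-0.014],[1,0.0755,0.0005,0.155,0,0,-0.014]]' 40
```

```text
t: 8.0
tool_pos: [0.5545, -0.012, 0.1049]
orientation: [0.748, 3.051, 0.002]
force: [-0.1, 0.2, 0.5]
opening: 0.0274
gripper_force: 0.0
```

```bash
python3 -m handwheel '[[1,0,0,0,0,0,0],[1,0,0,0,0,0,0],[1,0,0,0,0,0,0],[1,0,0,0,0,0,0]]' 40; python3 -m handwheel '[[1,0,0,-0.02,0,0,0],[1,0,0,-0.04,0,0,0],[1,0,0,-0.06,0,0,0],[1,0,0,-0.08,0,0,0],[1,0,0,-0.1,0,0,0],[1,0,0,-0.1,0,0,0],[1,0,0,-0.1,0,0,0]]'
```

```text
t: 8.5
tool_pos: [0.5546, -0.012, 0.1049]
orientation: [0.748, 3.051, 0.002]
force: [-0.1, -0.2, -0.4]
opening: 0.0198
gripper_force: 39.9
t: 9.38
tool_pos: [0.5542, -0.0121, 0.2044]
orientation: [-0.748, -3.051, -0.002]
force: [-0.3, -0.1, -1.7]
opening: 0.02
gripper_force: 39.9
```

Held: opening 20 mm at 40 N. Next I go near the test block and look at it.

```bash
python3 -m handwheel '[[1,0.03,0.043,-0.01,0,0,0],[1,0.064,0.086,-0.02,0,0,0],[1,0.096,0.13,-0.02,0,0,0],[1,0.128,0.172,-0.02,0,0,0],[1,0.128,0.172,-0.02,0,0,0],[1,0.128,0.172,-0.02,0,0,0],[1,0.128,0.172,-0.02,0,0,0]]'
python3 - <<'E'
from h import *
np.set_printoptions(precision=4,suppress=True)
s,c=wrist();print(s['tool_pos'],c['W'][:3,3])
for k,z in[('test_block',.016),('low_stud',.03),('tall_stud',.052)]:
    for r in robot.regions_of(c,k)[:3]:
        R=np.array(r['rect']);m=(R[:2]+R[2:])/2; print(k,round(r['conf'],2),R.astype(int),w_z(c,m,z)[0],r['mask'].sum())
print(w_proj(c,[[.469,.284,.03],[.472,.218,.052]]))
save(c,'w4.png',(160,0,560,300),2)
E
```

```text
t: 10.25
tool_pos: [0.5207, 0.1983, 0.2246]
orientation: [-0.75, -3.05, -0.001]
force: [0.8, 0.5, -1.3]
opening: 0.0197
gripper_force: 39.9
[0.5207 0.1983 0.2246] [0.4602 0.2285 0.399 ]
test_block 0.83 [297  89 394 160] [0.4743 0.2517 0.016 ] 3585
test_block 0.48 [295 325 328 342] [0.7262 0.0683 0.016 ] 287
low_stud 0.53 [364 102 377 120] [0.4726 0.2847 0.03  ] 197
tall_stud 0.53 [316 127 333 149] [0.4757 0.2217 0.052 ] 298
[[368.9907 108.7828]
 [320.5823 136.8943]]
```

View pics/w4.png

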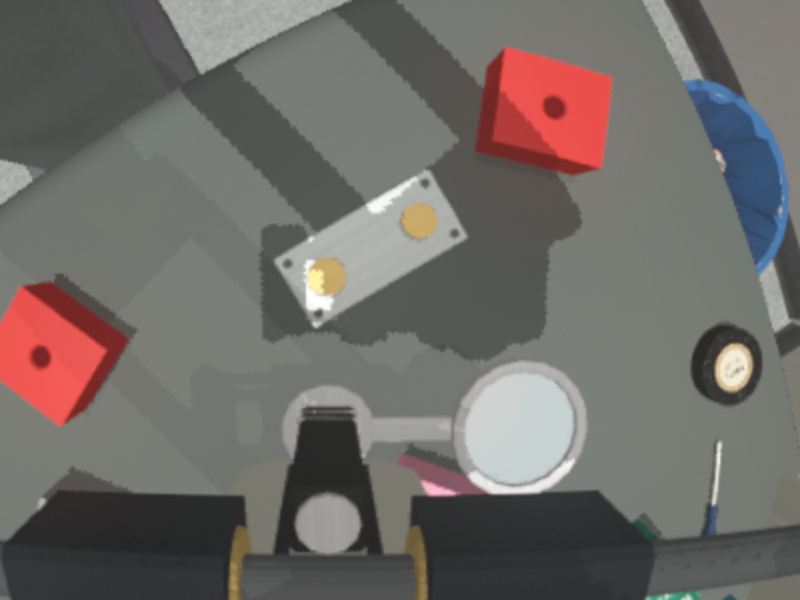

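The crop shows the low stud at crop (419,220), full (369.5,110), and the tall stud at (327,277), full (323.5,138.5). The lens is level at crop (520,427).

```bash
python3 - <<'E'
from h import *
np.set_printoptions(precision=4,suppress=True)
s,c=wrist()
lo=w_z(c,[369.7,110.3],.03)[0];ta=w_z(c,[323.8,138.4],.052)[0]
l=w_z(c,[420,213.7],s['tool_pos'][2]-.052)[0]
print(lo,ta,np.linalg.norm((lo-ta)[:2]),'lens',l,l-s['tool_pos'],np.degrees(np.arctan2(*(l-s['tool_pos'])[1::-1])))
print(*go([lo[0],lo[1],.140],152.3),go([ta[0],ta[1],.18],152.3)[0])
E
```

```text
[0.4714 0.2845 0.03  ] [0.4755 0.2208 0.052 ] 0.06378403388363085 lens [0.5562 0.2642 0.1732] [ 0.0354  0.0655 -0.052 ] 61.65142742481572
[0.0836 0.0529 0.0853] [0.0004 0.     0.0004] [ 0.0504 -0.0015  0.0452]
```

```bash
python3 -m handwheel '[[1,0.042,0.026,0,0,0,0],[1,0.0835,0.053,0.02,0,0,0],[1,0.0835,0.053,0.06,0,0,0],[1,0.0835,0.053,0.085,0,0,0],[1,0.0835,0.053,0.095,0,0,0],[1,0.0835,0.053,0.098,0,0,0],[1,0.0835,0.053,0.1,0,0,0],[1,0.0835,0.053,0.1015,0,0,0],[1,0.0835,0.053,0.103,0,0,0],[1,0.0835,0.053,0.103,0,0,0],[1,0.0835,0.053,0.103,0,0,0]]'
```

```text
t: 11.88
tool_pos: [0.4716, 0.2855, 0.1228]
orientation: [0.748, 3.05, 0.003]
force: [0.1, 0.6, 0.8]
opening: 0.0199
gripper_force: 39.9
```

```bash
python3 -m handwheel '[[1,0,0,0.001,0,0,0],[1,0,0,0.002,0,0,0],[1,0,0,0.0025,0,0,0],[1,0,0,0.0025,0,0,0],[1,0,0,0.0025,0,0,0]]'; python3 - <<'E'
from h import *
print([robot.read_state()['force'][2]])
for _ in range(5): robot.read_camera('wrist'); print(robot.read_state()['force'][2])
E
```

```text
t: 12.5
tool_pos: [0.4714, 0.2854, 0.12]
orientation: [0.748, 3.05, 0.003]
force: [1.9, 1.0, 3.0]
opening: 0.0192
gripper_force: 39.9
[np.float64(3.003375108825599)]
1.3678686342683424
3.0175017589120934
2.960842540105636
3.032187596746518
2.88247494691916
```

```bash
python3 -m handwheel '[[1,0,0,-0.03,0,0,0],[1,0,0,-0.06,0,0,0],[1,-0.017,-0.028,-0.06,0,0,0],[1,-0.0335,-0.0555,-0.06,0,0,0],[1,-0.0335,-0.0555,-0.06,0,0,0],[1,-0.0335,-0.0555,-0.045,0,0,0],[1,-0.0335,-0.0555,-0.033,0,0,0],[1,-0.0335,-0.0555,-0.029,0,0,0],[1,-0.0335,-0.0555,-0.027,0,0,0],[1,-0.0335,-0.0555,-0.025,0,0,0],[1,-0.0335,-0.0555,-0.0235,0,0,0],[1,-0.0335,-0.0555,-0.0235,0,0,0],[1,-0.0335,-0.0555,-0.0235,0,0,0]]'; python3 - <<'E'
from h import *
for _ in range(5): robot.read_camera('wrist'); print(robot.read_state()['force'][2],robot.read_state()['tool_pos'])
E
```

```text
t: 14.38
tool_pos: [0.4753, 0.2207, 0.1435]
orientation: [0.748, 3.051, 0.003]
force: [-1.5, 0.2, 2.0]
opening: 0.0198
gripper_force: 39.9
0.9610543193851075 [0.47530754 0.22069037 0.14350174]
2.2296241629498503 [0.47526053 0.22067973 0.14342387]
1.7779940519841297 [0.47530056 0.220674   0.14342289]
1.330032268302331 [0.47526825 0.22068253 0.14337244]
2.004791735833606 [0.47528001 0.22065061 0.14335196]
```

```bash
python3 -m handwheel '[[1,0,0,0.001,0,0,0],[1,0,0,0.001,0,0,0],[1,0,0,0.001,0,0,0],[1,0,0,-0.04,0,0,0],[1,0,0,-0.08,0,0,0],[1,0,0,-0.12,0,0,0],[1,-0.01,-0.02,-0.12,0,0,0],[1,-0.03,-0.06,-0.12,0,0,0],[1,-0.05,-0.11,-0.12,0,0,0],[1,-0.075,-0.16,-0.12,0,0,0],[1,-0.1,-0.21,-0.12,0,0,0],[1,-0.125,-0.26,-0.12,0,0,0],[1,-0.15,-0.31,-0.12,0,0,0],[1,-0.17,-0.36,-0.12,0,0,0],[1,-0.195,-0.41,-0.12,0,0,0],[1,-0.215,-0.46,-0.12,0,0,0],[1,-0.23,-0.49,-0.12,0,0,0],[1,-0.237,-0.5095,-0.12,0,0,0],[1,-0.237,-0.5095,-0.12,0,0,0],[1,-0.237,-0.5095,-0.12,0,0,0]]'
python3 - <<'E'
from h import *
np.set_printoptions(precision=4,suppress=True)
s,c=wrist();print(s['tool_pos'])
print(*go([.4496,-.3405,.17],152.4))
E
```

```text
t: 17.12
tool_pos: [0.4497, -0.3399, 0.2625]
orientation: [0.747, 3.051, 0.003]
force: [0.1, -0.1, -0.8]
opening: 0.0197
gripper_force: 39.9
[ 0.4497 -0.3399  0.2625]
[-0.0001 -0.0009  0.0926] [ 0.0005 -0.      0.0006]
```

Next I descend to the focal height and check.

```bash
python3 -m handwheel '[[1,0,0,0.03,0,0,0],[1,0,0,0.06,0,0,0],[1,0,0,0.085,0,0,0],[1,0,0,0.1,0,0,0],[1,0,0,0.1025,0,0,0],[1,0,0,0.1025,0,0,0],[1,0,0,0.1025,0,0,0],[1,0,0,0.1025,0,0,0]]'
python3 - <<'E'
from h import *
np.set_printoptions(precision=4,suppress=True)
s,c=wrist();d=robot.read_camera('side');t=robot.read_camera('top')
L=[.485,-.275,.108];B=[.485,-.275,.0115]
print(s['tool_pos'],'w',w_proj(c,[L,B]),'side',proj(d,[L,[.529,-.251,.108]]),'top',proj(t,[L,B]))
o=np.zeros((600,800,3),np.uint8)
u,v=proj(d,[L])[0].astype(int);a=d['frame'][v-50:v+50,u-65:u+65,::-1];o[:300,:390]=cv2.resize(a,(390,300),interpolation=2)
u2,v2=proj(t,[L])[0].astype(int);a=t['frame'][v2-50:v2+50,u2-65:u2+65,::-1];o[:300,400:790]=cv2.resize(a,(390,300),interpolation=2)
u3,v3=w_proj(c,[L])[0].astype(int);x0=min(u3-130,380);y0=max(v3-75,0);a=c['frame'][y0:y0+150,x0:x0+260,::-1];o[305:597,:506]=cv2.resize(a,(506,292),interpolation=2)
cv2.imwrite('pics/fin.png',o);print('origins',(u-65,v-50),(u2-65,v2-50),(x0,y0))
for k in['loupe','ring_bearing','pointer_tip']:
  for n,q in(('side',d),('wrist',c)):
    for r in robot.regions_of(q,k)[:1]: print(n,k,r['conf'],r['rect'])
E
```

```text
t: 18.18
tool_pos: [0.45, -0.3412, 0.161]
orientation: [0.748, 3.05, 0.001]
force: [-0.3, 0.7, -1.3]
opening: 0.0198
gripper_force: 39.9
[ 0.45   -0.3412  0.161 ] w [[420.1927 212.6393]
 [394.0328 187.2508]] side [[285.9192 273.9978]
 [303.514  266.5121]] top [[432.8681 233.7488]
 [423.6314 235.4829]]
origins (np.int64(220), np.int64(223)) (np.int64(367), np.int64(183)) (np.int64(290), np.int64(137))
side loupe 0.77 [262.1, 263.4, 297.4, 305.6]
wrist loupe 0.86 [300.5, 179.0, 455.1, 276.6]
side ring_bearing 0.6 [268.1, 253.8, 326.1, 324.5]
wrist ring_bearing 0.55 [376.2, 172.8, 410.0, 200.4]
wrist pointer_tip 0.75 [464.1, 239.2, 501.8, 264.0]
```

View pics/fin.png

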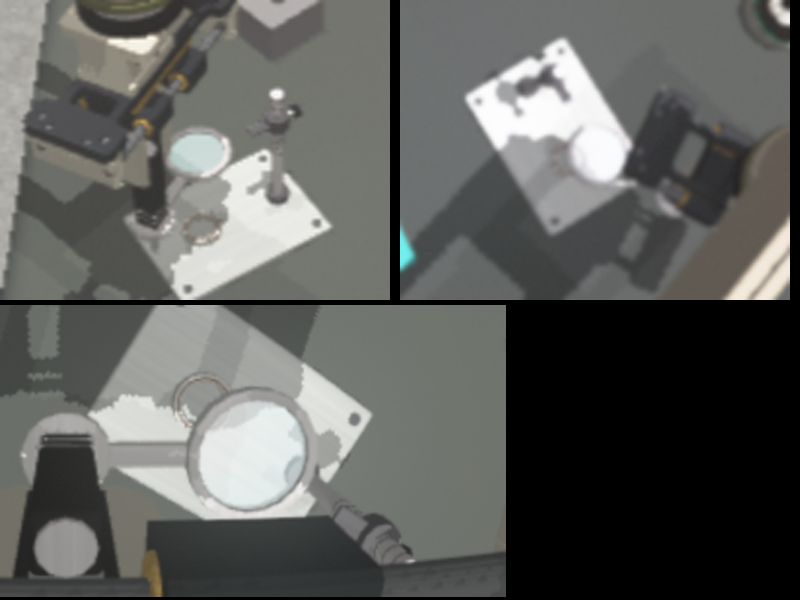

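The side view shows the lens at (286.3,274.0), which matches the prediction. The pointer tip is at (303.3,265.7), so about 0.109 m high, and the lens is at 0.109 m. The bearing sits under the lens at wrist pixel (393,187). Nothing else is touched, so I hand in.

```bash
python3 -c "
from plant import robot
print(robot.close_job())"
```

```text
the job is handed in; nothing more can be done
None
```

I zeroed the loupe on both studs, pressing the low one about 5 mm (a little over half its travel) and the tall one about 4 mm. I then handed the job in while holding the lens level and still over the bearing, at about 0.109 m, the pointer's measured height; the hand-in returned no verdict.

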